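# Feed a furniture-foot blank round the curved guide into the drilling clamp

### The job

Slide the round-ended hardwood blank along the guide of the drilling jig, round the bend and on under the drill guide plate, without lifting it out of the guide or forcing it. Keep pushing it until the two sprung roller jaws have spread and closed again behind it and it sits hard against the end stop, and only then let go of it. Leave everything else on the bench as it is.

Things in the scene. Friction and masses are not known exactly. Their poses are not given: they have to be found in the camera images.
- jig: Drilling jig fixed to the bench, white board 285 x 380 x 12 mm with wooden guide rails. Origin: centre of the bend at bench level; z up; other texts use this frame in mm. Board top z = 12. Channel 45 wide, rails 12 wide, tops z = 24. Centre line: along +x at y = -100 from x = -118 to 0, quarter circle of radius 100 about the origin to (100,0), then along +y at x = 100; rails end at y = 55.
- bend (a point): Point on the channel's centre line half-way round the bend, on the board's top: jig (70.7, -70.7, 12). Axes as the jig's. Inside the bend is a solid plywood disc of radius 77.5 about the jig's origin, top z = 24. In the bend the blank's centre has most play on radius 99. Never press the blank on the jig with over 70 N in all (jammed or forced).
- clamp_nominal (a point): Jig (100, 120, 12), axes as the jig's: where the centre of a home blank's underside would be at the clamp's middle setting. The whole clamp (jaws, plate, stop) is locked at an offset e from it along y, -20 to 20 mm, different each time and not given: see or feel it. Home centre y = 120+e, end stop face y = 160+e, side walls 45 apart, 10 thick, from y = 100+e, up to the plate.
- clamp_plate (a point): Centre of the drill guide plate's underside at the middle setting, jig (100, 123, 60). Aluminium, 64 wide, covers y = 92+e to 154+e, top z = 68; steel bush on it, radius 10, top z = 75, at y = 120+e. A home blank's tail sticks out only 12 mm from under it, so fingers cannot go in beside it: the last stretch is a push on the tail from behind, low but above the rollers (z > 25).
- blank_mid (a point): Centre of the blank (half-way up): dark hardwood block with a thin steel sole, 80 long (x axis) x 40 wide (y) x 44 high (z), in plan two flat sides 40 long and half-round ends of radius 20; 0.12 to 0.24 kg. Starts lengthwise in the entry leg on the board: top z = 56, 32 above the rails. Play in the channel 2.5 mm each side, in the bend 1.5 mm. It may not be lifted over 10 mm.
- jaw_inner (a joint): Opening (m) of the sprung roller jaw on jig -x side of the channel at y = 85+e: roller radius 6 mm, top z = 24; spring 4 N + 0.3 N/mm, housing 43 to 59 mm off the centre line. 0: at rest, rollers 27 mm apart; 0.0067: spread by the blank's flat sides; about 0.0017: closed on the tail of a home blank. Entering takes 10 N; not yet spread, they push the blank back; past the flats they push it home.
- jaw_outer (a joint): Opening (m) of the other roller jaw, on the jig +x side; mirror image, same values: 0 at rest, 0.0067 spread, about 0.0017 closed on a home blank.
- tin: Bystander: small steel tin, 38 mm diameter, 22 high, standing on the disc inside the bend. Origin: centre of its underside.
- offcut: Bystander: square-cornered hardwood offcut 62 x 45 x 40 mm on the jig's board, inside the L of the guide. Origin: centre of its underside.
- glue: Bystander: yellow glue bottle, 56 mm diameter, 150 mm high. Origin: centre of its underside.
- screw_tray: Bystander: white tray of screws 110 x 190 x 35 mm. Origin: centre of its underside.
- drill: Bystander: cordless drill lying on its side, about 60 mm high, 215 mm long with its bit (x axis), the handle 155 mm towards its -y. Origin: under the middle of its body.
- screwdriver: Bystander: screwdriver lying on the bench.
- blank: The same blank; origin at the centre of its underside, axes as blank_mid.
Not all that is in view belongs to the job. What is shaped like the blank but blue or white is not meant.

How it is judged (in metres and radians):
On the way, in this order (a step that is already met when the one before it is completed fails the run):
1. the blank slides through the middle of the bend, down on the board (horizontal distance between blank_mid and bend below 0.018 m and z of blank_mid in the frame of jig below 0.04 m), for 0.05 s.
2. the blank spreads both jaws (value of joint each of jaw_inner, jaw_outer above 0.005 m), for 0.05 s.
3. both jaws have closed on the blank's tail while the fingers still press on the blank (value of joint jaw_inner between 0.0005 and 0.0037 m and value of joint jaw_outer between 0.0005 and 0.0037 m and y of blank_mid in the frame of jig above 0.096 m and contact force between the fingers and blank above 0.5 N), for 0.02 s.
At the end, for the whole second after the job is handed in: The blank stands level (within 0.06 rad) and still in the clamp, its centre past y = 96 mm in the jig's frame, and both jaws are closed on its tail (each 0.5 to 3.7 mm open), which is so only with the blank against the end stop (value of joint jaw_inner between 0.0005 and 0.0037 m and value of joint jaw_outer between 0.0005 and 0.0037 m and y of blank_mid in the frame of jig above 0.096 m and angle between blank_mid's own z axis and vertical below 0.06 rad and linear speed of blank below 0.01 m/s); the robot touches nothing.
It fails at once if the blank is lifted more than 10 mm off the board (z of blank_mid in the frame of jig above 0.044 m).
It fails at once if the blank is jammed or shoved with more than 70 N against the jig (contact force between blank and jig above 70 N).
It fails at once if a bystander is moved by more than 20 mm (distance of any of tin, offcut, glue, screw_tray, drill, screwdriver from where it was at the start of the episode above 0.02 m).
It also fails if it takes over 61 s, if anything falls off the work surface, if the arm or the gripper's body presses on something with over 40 N, if the wrist force passes 120 N, or if a joint passes its speed limit or range.

### The arm

A 6-joint arm with a two-finger parallel gripper is mounted at the origin on the work surface. World frame = base frame: x ahead of the robot, y to its left, z up, the work surface at z = 0. Lengths are in mm, angles in rad, forces in N, time in s.
With the tool pointing down it reaches from about 275 to 875 mm from the base axis. Payload 12.5 kg.
Tool frame: the origin (TCP) lies between the finger pads; the fingertips stand 14 mm ahead of it and the grasp point (between the pads) lies 5 mm behind it (r.finger_overhang is the distance from the TCP to the fingertips, in mm); z points along the fingers, y is the direction in which the jaws open and shut (so a half turn about z gives the same grasp; the last joint's range is limited). The gripper opens to 85 mm and grips with 20 to 120 N. Pads are 22 mm wide; open, the fingers measure 114 mm over their backs; the gripper's body (76 mm by 85 mm) begins 54 mm behind the grasp point. The pads swing forward as they close: fully open they stand 13 mm farther back than shut.
Start: joints at [1.251, 0.351, 1.652, -0, 1.139, -0.085], TCP at [127.925, 534.902, 245.29] pointing down, gripper open.
Joint ranges: [-2.75, 2.75], [-0.79, 2.1], [0.01, 2.65], [-1.57, 4.71], [0.07, 3.14], [-2.87, 2.87]. Speed limits (rad/s): [2.22, 2.22, 2.79, 3.14, 3.14, 3.14].

### API

Orientations are given as a unit quaternion [w, x, y, z].
In Python, from plant import r gives the robot as it stands.
- The arm moves only by the tool servo_tool, never from a script. Its arguments are lists of equal length, an entry for each row: "jaw": the closure, from 0 (fully open) to 1 (shut); "offset": the shift along the tool's x, y, z in units of 30 mm (1.0 is 30 mm), a list of three; "turn": the turn about the tool's z in units of 10 degrees (1.0 is 10 degrees). A call has 1 to 12 rows; each row shifts and turns the commanded pose from where the row before left it, along the tool's axes as they then stand; what a row does not reach is not made up. A row lasts 1/8 s, in which the tool goes at most 62.5 mm and 10.7 degrees, less where a joint would pass 70% of its speed; a pose out of reach is approached as far as the arm can. A call is refused whole if a number of a shift passes 1 or a number of a turn 1, either way. A call with a gripper value outside its range is refused whole. The fingers move at their own pace and stop on an object; "grip_force" is the grip in N (left out, the last holds). Time passes only in rows, so rows that do not move let the fingers close. It gives the time, the measured TCP pose, the force and the opening at its end, in the units of the state.
- r.read_state(): the state, without advancing time (a new reading comes with each control period).
- r.get_image(name): name is "scene" or "top" or "wrist"; returns (picture, depth): 420x560x3 uint8, red, green, blue; 420x560 float32, mm along the optical axis (not along the pixel's ray), 0 where there is no reading.
- r.get_calibration(name): a dict with "fovy" (degrees; the focal length in pixels is half the picture's height over the tangent of half this angle, whatever the lens; pixels are square), "cx", "cy" (the principal point, pixels), "k1" (the pictures are not rectified: a ray, as slopes to the right and down, at radius r is drawn at 1 + k1 r^2 times it, then the intrinsics apply), "T" (4x4, takes a point from camera to world coordinates); the wrist camera has in their place "T_tool_cam" (4x4, takes a point from camera to tool coordinates, whose origin is the TCP and whose axes are the flange's). Camera axes: x right, y up, looking along -z (the intrinsics and any distortion apply to the point x, -y, -z); pixel columns grow to the right and rows downward; lengths in mm; the calibration is good to about 2 mm. A picture is of the moment at which its call begins: read the wrist's pose just before it. get_calibration takes no time and is no camera call.
- r.close_job(): hands the job in, once; it reports no verdict.
The state is a dict: "time": time; "joints": joint angles; "joint_velocities": joint speeds; "tau": joint torques, N m; "tool_pos": TCP position; "orientation": TCP orientation; "force": force on the tool from outside, world axes, zero at the start; "moment": the same for the moment, N m; "finger_gap": finger opening in mm.
Only numpy, scipy, OpenCV 4.12 (cv2) and the standard library are available. Lean on these libraries where they do the work, as an engineer would, in place of code of your own. Each camera call takes 0.05 s, during which the arm holds its last target. There are 200 camera calls.

## Working session

There is one attempt and no reset: what is moved stays moved. The work goes in short steps, Python scripts to look and compute and a tool call to move; the robot and the scene stay as the last step left them, time stands still between calls to the robot, and variables do not carry over. Pictures are saved under pics/ and viewed, about 8 in all and at most 12, crops included, and the job is handed in when it is done.

Besides the shell and the picture viewer there is one more tool, called after ">>>" as name([rows], argument=value, ...), one row to a line, values as JSON. servo_tool: Moves the arm, as the interface text tells. Its arguments: {"type":"object","properties":{"jaw":{"type":"array","items":{"type":"number"}},"offset":{"type":"array","items":{"type":"array","items":{"type":"number"}}},"turn":{"type":"array","items":{"type":"number"}},"grip_force":{"type":"number"}},"required":["jaw","offset","turn"]}

```bash
mkdir -p pics; cat > h.py <<'E'
import numpy as np, cv2
from plant import r
def snap(n):
    s=r.read_state(); im,d=r.get_image(n); c=r.get_calibration(n)
    if n=='wrist':
        from scipy.spatial.transform import Rotation as R
        q=s['orientation']; T=np.eye(4); T[:3,:3]=R.from_quat([q[1],q[2],q[3],q[0]]).as_matrix(); T[:3,3]=s['tool_pos']
        c['T']=T@np.array(c['T_tool_cam'])
    return im,d,c
def K(c): 
    f=210/np.tan(np.radians(c['fovy'])/2); return np.array([[f,0,c['cx']],[0,f,c['cy']],[0,0,1.]]),np.array([c['k1'],0,0,0.])
def ray(c,uv):
    k,D=K(c); p=cv2.undistortPoints(np.array(uv,float).reshape(-1,1,2),k,D).reshape(-1,2)
    d=np.c_[p[:,0],-p[:,1],-np.ones(len(p))]; T=np.array(c['T']); return T[:3,3],d@T[:3,:3].T
def onz(c,uv,z):
    o,d=ray(c,uv); return o+d*((z-o[2])/d[:,2:])
def proj(c,P):
    T=np.linalg.inv(np.array(c['T'])); P=np.atleast_2d(P)@T[:3,:3].T+T[:3,3]
    k,D=K(c); q=P*[1,-1,-1]; return cv2.projectPoints(q.reshape(-1,1,3),np.zeros(3),np.zeros(3),k,D)[0].reshape(-1,2)
def save(im,n): cv2.imwrite('pics/'+n,cv2.cvtColor(im,cv2.COLOR_RGB2BGR))
E
python3 - <<'E'
from h import *
a=[snap(n) for n in('top','scene')]
for n,x in zip(('top','scene'),a):
    c=x[2]; print(n,c['fovy'],c['cx'],c['cy'],c['k1'],np.round(c['T'],3).tolist()); np.save(n+'.npy',x[0]); np.save(n+'d.npy',x[1])
save(a[0][0],'top.png');save(a[1][0],'scene.png'); print(r.read_state())
E
```

```text
top 45.05852418525868 284.1312130527476 205.37520622149998 -0.11792517380765515 [[0.024, 0.998, -0.052, 386.379], [-1.0, 0.025, 0.011, -4.997], [0.012, 0.051, 0.999, 1594.162], [0.0, 0.0, 0.0, 1.0]]
scene 51.73848878437564 274.27379845301255 207.7898560769545 -0.07652634957771616 [[0.793, -0.386, 0.47, 1003.267], [0.609, 0.507, -0.61, -694.74], [-0.003, 0.77, 0.637, 789.256], [0.0, 0.0, 0.0, 1.0]]
{'time': 0.1, 'joints': array([ 1.25139450e+00,  3.51204284e-01,  1.65237165e+00,  4.24940385e-06,
        1.13906351e+00, -8.45779591e-02]), 'joint_velocities': array([-0.00014146, -0.00277457, -0.00269766, -0.00091461, -0.00076592,
        0.00124028]), 'tau': array([ 2.17613568e-03, -5.06837440e+01, -2.91878235e+01, -7.55263432e-05,
        2.60498789e-03, -4.01889815e-05]), 'tool_pos': array([127.84354668, 534.64751633, 244.79583568]), 'orientation': array([-1.06892589e-04,  1.17143224e-01,  9.93114893e-01, -5.12364361e-04]), 'force': array([ 0.13825069, -0.75681325,  0.53703773]), 'moment': array([-0.01748909, -0.01259182,  0.01237822]), 'finger_gap': 85.3476383178113}
```

View pics/top.png

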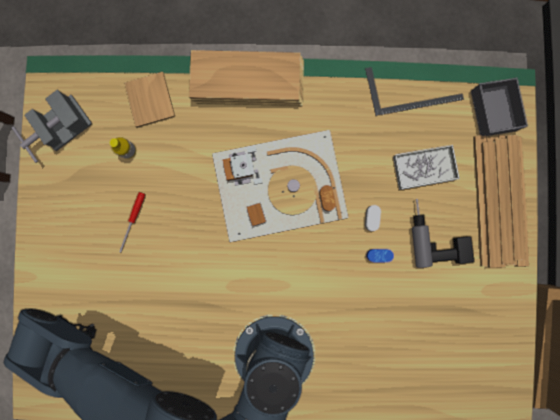

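View pics/scene.png

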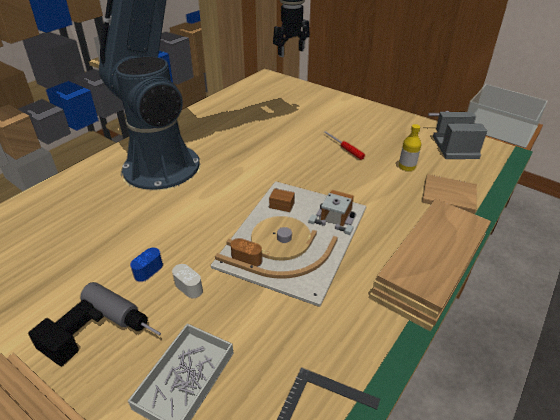

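The top view shows the jig at about (280,187). There are three blank-shaped objects: dark wood at (328,198) standing in the entry leg, white at (373,218) and blue at (380,256). The dark wood one fits the description because of its colour and its place in the guide. The clamp is at (243,165).

```bash
python3 - <<'E'
from h import *
im=np.load('top.npy'); d=np.load('topd.npy'); c=r.get_calibration('top')
hsv=cv2.cvtColor(im,cv2.COLOR_RGB2HSV)
m=((hsv[...,1]<50)&(hsv[...,2]>150)).astype(np.uint8); m[:125]=0;m[250:]=0;m[:,:205]=0;m[:,355:]=0
m=cv2.morphologyEx(m,cv2.MORPH_OPEN,np.ones((2,2)))
pts=cv2.findNonZero(m).reshape(-1,2); W=onz(c,pts,12)[:,:2].astype(np.float32)
R=cv2.minAreaRect(W); print('board',R, cv2.boxPoints(R).round(1).tolist())
save(cv2.resize(im[125:250,205:395],None,fx=4,fy=4,interpolation=cv2.INTER_CUBIC),'crop.png')
E
```

```text
board ((528.385986328125, -9.35760498046875), (283.6343078613281, 379.5506591796875), 12.964347839355469) [[347.6000061035156, 143.8000030517578], [432.79998779296875, -226.10000610351562], [709.2000122070312, -162.5], [624.0, 207.39999389648438]]
```

View pics/crop.png

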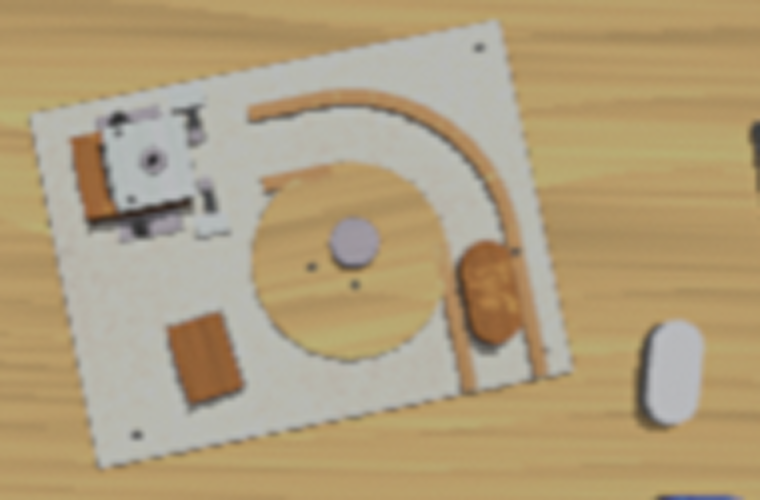

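The crop confirms it: the dark brown round-ended blank is at crop (490,292), in the entry leg. The disc centre is near (350,261), the tin at (355,243), the bush at (152,160) and the offcut at (205,358).

```bash
python3 - <<'E'
from h import *
im=np.load('top.npy'); c=r.get_calibration('top')
f=lambda p:np.array(p,float)/4+[205-.375,125-.375]
P=onz(c,f([(352,359),(251,258),(281,330),(420,330),(308,352),(390,350),(260,295)]),24)[:,:2]
A=np.c_[2*P,np.ones(len(P))]; s=np.linalg.lstsq(A,(P**2).sum(1),rcond=None)[0]; print('origin',s[:2],'rad',np.sqrt(s[2]+s[:2]@s[:2]))
th=np.radians(12.96); ex=np.array([np.cos(th),np.sin(th)]); ey=np.array([-ex[1],ex[0]]); M=np.c_[ex,ey]
J=lambda w:(w[:,:2]-s[:2])@M
print('bush',J(onz(c,f([(152,160)]),75)))
print('plate corners',J(onz(c,f([(102,118),(183,112),(193,198),(112,214)]),68)))
print('railend55',J(onz(c,f([(249,113),(264,186)]),24)))
print('entry end -118',J(onz(c,f([(469,391),(540,378)]),24)), 'tin',J(onz(c,f([(355,243)]),22+24)),'stop',J(onz(c,f([(73,140),(90,216)]),60)))
hsv=cv2.cvtColor(im,cv2.COLOR_RGB2HSV)
m=((hsv[...,1]>120)&(hsv[...,2]<190)).astype(np.uint8); m[:,:318]=0;m[:183]=0;m[212:]=0;m[:,338:]=0
print(m[183:212,318:338])
print('blank ends/sides',J(onz(c,f([(480,241),(498,346),(462,280),(517,325),(490,293)]),56)))
print('board c',J(np.array([[528.4,-9.36]])))
print(P.round(1).tolist())
E
```

```text
origin [515.87511555 -45.33934412] rad 75.9733416492322
bush [[101.46375452 133.01368534]]
plate corners [[141.62953815 164.29236425]
 [133.76605551 103.07757186]
 [ 67.82879528 108.5365208 ]
 [ 68.19306679 171.04106539]]
railend55 [[129.90653843  53.69923975]
 [ 71.31476416  53.62655812]]
entry end -118 [[-117.10330708  -70.42352119]
 [-118.34528295 -126.7026971 ]] tin [[11.63925473 -5.83482469]] stop [[130.83446431 189.7778748 ]
 [ 71.03143989 188.30338283]]
[[0 0 0 0 0 0 0 0 0 0 0 0 0 0 0 0 0 0 0 0]
 [0 0 0 0 0 0 0 0 0 0 0 0 0 0 1 0 0 0 0 0]
 [0 0 0 0 0 0 0 0 0 0 0 0 0 0 0 1 0 0 0 0]
 [0 0 0 0 0 0 1 1 1 1 1 1 0 0 0 0 0 0 0 0]
 [0 0 0 0 0 1 1 1 1 1 1 1 1 1 0 0 0 0 0 0]
 [0 0 0 0 1 1 1 1 1 1 1 1 1 1 1 0 0 0 0 0]
 [0 0 0 1 1 1 1 1 1 1 1 1 1 1 1 1 0 0 0 0]
 [0 0 0 1 1 1 1 1 1 1 1 1 1 1 1 1 1 0 0 0]
 [0 0 1 1 1 1 1 1 1 1 1 1 1 1 1 1 1 0 0 0]
 [0 0 1 1 1 1 1 1 1 1 1 1 1 1 1 1 1 0 0 0]
 [0 0 1 1 1 1 1 1 1 1 1 1 1 1 1 1 1 0 0 0]
 [0 0 1 1 1 1 1 1 1 1 1 1 1 1 1 1 1 0 0 0]
 [0 0 1 1 1 1 1 1 1 1 1 1 1 1 1 1 1 0 0 0]
 [0 0 0 1 1 1 1 1 1 1 1 1 1 1 1 1 1 0 0 0]
 [0 0 0 1 1 1 1 1 1 1 1 1 1 1 1 1
[... 231 characters left out ...]
0 0 1 1 1 1 1 1 1 1 1 1 1 1 1 1 1 0]
 [0 0 0 0 1 1 1 1 1 1 1 1 1 1 1 1 1 1 1 1]
 [0 0 0 0 1 1 1 1 1 1 1 1 1 1 1 1 1 1 1 0]
 [0 0 0 0 0 1 1 1 1 1 1 1 1 1 1 1 1 1 0 1]
 [1 1 0 0 0 1 1 1 1 1 1 1 1 1 1 1 0 0 0 1]
 [0 1 0 0 0 0 1 1 1 1 1 1 1 1 1 0 0 0 0 1]
 [0 1 0 0 0 0 0 1 1 1 1 1 1 1 0 0 0 0 0 1]
 [0 1 0 0 0 0 0 0 0 1 1 1 0 0 0 0 0 0 0 0]
 [0 1 1 0 0 0 0 0 0 0 0 0 0 0 0 0 0 0 0 0]]
blank ends/sides [[  -6.7139464   -99.25948515]
 [ -88.00870051  -96.2787173 ]
 [ -33.19364991  -79.64516292]
 [ -75.24004952 -113.79873435]
 [ -47.1918182   -98.58413909]]
board c [[20.27495136 32.25387234]]
[[440.2, -48.8], [516.8, 31.6], [461.3, 6.8], [464.0, -101.1], [444.8, -14.5], [447.9, -78.1], [488.2, 23.8]]
```

>>> servo_tool([
  [0, 0, 0],
  [0, 0, 0],
  [0, 0, 0],
  [0, 0, 0],
  [0, 0, 0],
  [0, 0, 0],
  [0, 0, 0],
  [0, 0, 0],
  [0, 0, 0],
  [0, 0, 0],
  [0, 0, 0],
  [0, 0, 0],
], jaw=[0, 0, 0, 0, 0, 0, 0, 0, 0, 0, 0, 0], turn=[1, 1, 1, 1, 1, 1, 1, 1, 1, 1, 1, 1], grip_force=20)

```text
time: 1.6
tool_pos: [127.9, 534.7, 244.9]
orientation: [0.0, 0.92, 0.392, -0.0]
force: [0.9, -0.3, -0.0]
finger_gap: 85.6
```

>>> servo_tool([
  [0, 0, 0],
  [0, 0, 0],
  [0, 0, 0],
  [0, 0, 0],
  [0, 0, 0],
], jaw=[0, 0, 0, 0, 0], turn=[1, 1, 1, 0.35, 0])

```text
time: 2.22
tool_pos: [127.9, 534.8, 245.0]
orientation: [0.0, 0.993, 0.114, -0.0]
force: [-0.9, -0.5, 0.3]
finger_gap: 85.2
```

```bash
python3 - <<'E'
from h import *
c=r.get_calibration('wrist'); print(c['fovy'],np.round(c['T_tool_cam'],3).tolist(),r.finger_overhang)
s=r.read_state(); print(s['joints'],s['tool_pos'])
th=np.radians(12.96); M=np.array([[np.cos(th),-np.sin(th)],[np.sin(th),np.cos(th)]])
print('jig',(s['tool_pos'][:2]-[516,-45.5])@M)
E
```

```text
62.44854581454861 [[-0.0, 0.956, 0.294, 75.142], [1.0, -0.0, 0.001, 0.515], [0.002, 0.294, -0.956, -127.421], [0.0, 0.0, 0.0, 1.0]] 14.0
[ 1.25139912e+00  3.50930140e-01  1.65212012e+00 -1.12539459e-05
  1.13910129e+00  2.59394967e+00] [127.87986667 534.75415007 245.04165877]
jig [-248.09946002  652.51725994]
```

>>> servo_tool([
  [0.4, 1, 0],
  [0.4, 1, 0],
  [0.4, 1, 0],
  [0.4, 1, 0],
  [0.4, 1, 0],
  [0.4, 1, 0],
  [0.4, 1, 0],
  [0.4, 1, 0],
  [0.4, 1, 0],
  [0.4, 1, 0],
  [0.4, 1, 0],
  [0.4, 1, 0],
], jaw=[0, 0, 0, 0, 0, 0, 0, 0, 0, 0, 0, 0], turn=[0, 0, 0, 0, 0, 0, 0, 0, 0, 0, 0, 0])

```text
time: 3.72
tool_pos: [350.0, 215.8, 245.3]
orientation: [-0.0, 0.993, 0.115, 0.0]
force: [0.5, 0.2, -0.5]
finger_gap: 85.5
```

>>> servo_tool([
  [0.4, 1, 0],
  [0.4, 1, 0],
  [0.4, 1, 0],
  [0.4, 1, 0],
  [0.4, 1, 0],
  [0.4, 1, 0],
  [0.4, 1, 0],
  [0.4, 1, 0],
  [0.4, 1, 0],
  [0.4, 0.75, 0],
  [0, 0, 0],
  [0, 0, 0],
], jaw=[0, 0, 0, 0, 0, 0, 0, 0, 0, 0, 0, 0], turn=[0, 0, 0, 0, 0, 0, 0, 0, 0, 0, 0, 0])

```text
time: 5.22
tool_pos: [531.9, -40.7, 245.1]
orientation: [-0.0, 0.993, 0.114, -0.0]
force: [-0.4, 0.1, 0.3]
finger_gap: 85.3
```

```bash
python3 - <<'E'
from h import *
im,d,c=snap('wrist'); np.save('w1.npy',im); np.save('w1T.npy',c['T']); print(c['T'][:3,3],r.read_state()['tool_pos'],r.read_state()['time'])
save(im,'w1.png')
E
```

```text
[605.30612703 -24.21866979 372.43600614] [531.88461719 -40.52853112 245.19792448] 5.275
```

View pics/w1.png

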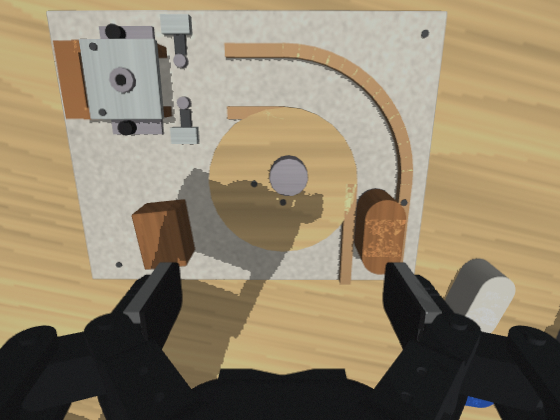

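The wrist view shows the whole jig unobstructed. The disc centre is near (284,179), the bush at (121,80), the rollers at (180,61) and (184,103), and the blank's top at about (385,240).

```bash
cat > fit.py <<'E'
from h import *
from scipy.optimize import least_squares
from scipy.ndimage import map_coordinates
im=np.load('w1.npy'); c=r.get_calibration('wrist'); c['T']=np.load('w1T.npy')
S=cv2.GaussianBlur(cv2.cvtColor(im,cv2.COLOR_RGB2HSV)[...,1].astype(np.float32),(3,3),0)
rad=np.radians
# (jig point on edge, outward normal) at z=24, wood inside -> white board outside
E=[(77.5*np.array([np.cos(a),np.sin(a)]),np.array([np.cos(a),np.sin(a)])) for a in rad(np.r_[110:235:5])]
E+=[(134.5*np.array([np.cos(a),np.sin(a)]),np.array([np.cos(a),np.sin(a)])) for a in rad(np.r_[-60:1:4])]
E+=[(np.array([134.5,y]),np.array([1.,0])) for y in range(5,50,5)]
E+=[(np.array([100+s*28.5,55.]),np.array([0.,1])) for s in(-1,1)]
def w(p,X): 
    M=np.array([[np.cos(p[2]),-np.sin(p[2])],[np.sin(p[2]),np.cos(p[2])]]); return np.c_[X@M.T+p[:2],np.full(len(X),24.)]
p=np.array([516.,-45.5,rad(12.96)]); t=np.arange(-8,8,.25)
for it in range(3):
    W=[];N=[]
    for P,n in E:
        uv=proj(c,w(p,P+t[:,None]*n)); s=map_coordinates(S,[uv[:,1],uv[:,0]],order=1)
        if s[:8].mean()<s[-8:].mean()+30: continue
        g=np.gradient(cv2.blur(s.reshape(-1,1),(1,7)).ravel()); i=g.argmin()
        W.append(w(p,(P+t[i]*n)[None])[0,:2]); N.append((P,n))
    W=np.array(W)
    def res(q):
        M=np.array([[np.cos(q[2]),-np.sin(q[2])],[np.sin(q[2]),np.cos(q[2])]]); X=(W-q[:2])@M
        return [ (np.hypot(*x)-np.hypot(*P) if abs(np.hypot(*P)-77.5)<.01 or (abs(np.hypot(*P)-134.5)<.01) else (x-P)@n) for x,(P,n) in zip(X,N)]
    o=least_squares(res,p,loss='soft_l1'); p=o.x
e=np.array(res(p)); print(len(W),p[:2],np.degrees(p[2]),'rms',np.sqrt((e**2).mean()),e.round(1).tolist()); np.save('jig.npy',p)
def J(uv,z):
    M=np.array([[np.cos(p[2]),-np.sin(p[2])],[np.sin(p[2]),np.cos(p[2])]]); return (onz(c,uv,z)[:,:2]-p[:2])@M
print('bush',J([(121,79.5)],75),'rollers',J([(180,61),(183.5,103)],24),'plate near edge',J([(158,40),(163,110)],68))
print('blank top nose/tail/sides',J([(379,188),(384,274),(358,235),(408,235)],56))
E
python3 fit.py
```

```text
51 [519.93634427 -44.02001872] 13.264716385338014 rms 0.7506967553142022 [-1.2, -0.7, -1.0, -1.0, -1.0, -0.7, -0.7, -0.7, -0.7, -0.5, -1.0, -0.7, -0.7, -0.7, -0.5, -1.0, -0.7, -0.7, -1.0, -0.7, -0.7, -0.8, -0.8, -1.3, -0.5, -0.8, -0.5, -0.8, -0.5, -0.5, -0.5, -0.5, -0.8, -0.5, -0.5, -0.8, -0.5, -0.5, -0.5, -0.3, -0.8, -0.8, -0.8, -0.8, -0.8, -0.8, -0.8, -0.8, -0.5, -0.7, -1.0]
bush [[100.22452949 131.40749683]] rollers [[118.46338664  96.07490392]
 [ 80.41615974  95.98417833]] plate near edge [[130.53647236 100.36032662]
 [ 75.66601662 101.84635834]]
blank top nose/tail/sides [[   3.17269918  -91.08347767]
 [ -87.82761884 -103.49071985]
 [ -44.68925119  -74.17488494]
 [ -44.83864647 -123.56145859]]
```

>>> servo_tool([
  [-0.52, 0.84, 0.6],
  [-0.52, 0.84, 0.6],
  [-0.52, 0.84, 0.6],
  [-0.52, 0.84, 0.6],
  [0, 0, 0.9],
  [0, 0, 0.9],
  [0, 0, 0.8],
  [0, 0, 0.8],
  [0, 0, 0.5],
  [0, 0, 0.5],
  [0, 0, 0],
], jaw=[0, 0, 0, 0, 0, 0, 0, 0, 0, 0, 0], turn=[0, 0, 0, 0, 0, 0, 0, 0, 0, 0, 0])

```text
time: 6.65
tool_pos: [494.0, -153.1, 40.7]
orientation: [-0.0, 0.994, 0.114, -0.001]
force: [0.0, 0.2, 0.1]
finger_gap: 85.3
```

```bash
python3 - <<'E'
from h import *
im,d,c=snap('wrist'); print(r.read_state()['tool_pos'])
save(im,'w2.png'); p=np.load('jig.npy')
print(proj(c,[[494.4,-153,56]]))
E
```

```text
[ 494.39040918 -153.34861626   41.31537697]
[[280.97227659 304.65829638]]
```

View pics/w2.png

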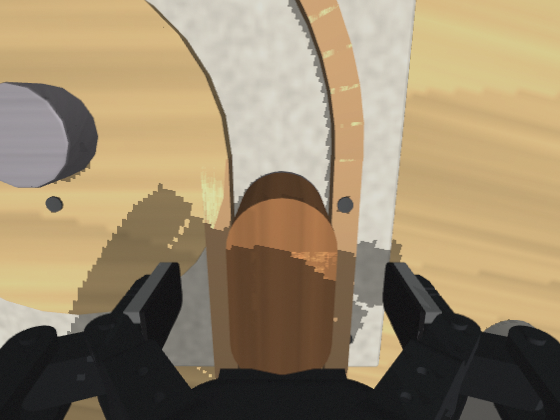

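The blank's top spans columns 227–338, with its centre at 282 midway between the fingers (181 and 384). Its nose is at row 198, so it is well centred and I can close on it.

>>> servo_tool([
  [0, 0, 0],
  [0, 0, 0],
  [0, 0, 0],
  [0, 0, 0],
  [0, 0, 0],
  [0, 0, 0],
  [0, 0, 0],
  [0, 0, 0],
], jaw=[0.5, 1, 1, 1, 1, 1, 1, 1], turn=[0, 0, 0, 0, 0, 0, 0, 0], grip_force=30)

```text
time: 7.7
tool_pos: [494.7, -153.6, 41.8]
orientation: [0.0, 0.994, 0.114, 0.0]
force: [-1.6, -0.6, 6.2]
finger_gap: 39.4
```

```bash
python3 - <<'E'
from h import *
im,d,c=snap('wrist'); s=r.read_state(); print(s['tool_pos'],s['orientation'],s['force'],s['finger_gap'])
np.save('w3.npy',im); q=s['orientation']; a=2*np.arctan2(q[2],q[1]); M=np.array([[np.cos(a),-np.sin(a)],[np.sin(a),np.cos(a)]]);print(np.degrees(a))
hsv=cv2.cvtColor(im,cv2.COLOR_RGB2HSV); 
print('nose rel tool',(onz(c,[(282,198)],56)[:,:2]-s['tool_pos'][:2])@M)
print(hsv[160:230:4,282].tolist())
E
```

```text
[ 494.6510884  -153.60479071   41.8086759 ] [2.11032465e-04 9.93528875e-01 1.13579098e-01 3.44892862e-04] [-1.22641153  0.56289026  5.89193166] 39.329311982064574
13.043353855559157
nose rel tool [[41.53859821 -0.33307377]]
[[23, 19, 217], [24, 16, 219], [26, 16, 218], [173, 12, 85], [14, 132, 87], [13, 133, 88], [13, 138, 87], [13, 132, 87], [14, 133, 88], [14, 132, 79], [14, 143, 176], [13, 144, 174], [13, 143, 175], [13, 144, 174], [14, 142, 174], [14, 143, 173], [14, 143, 173], [13, 144, 174]]
```

>>> servo_tool([
  [0.1, 0.07, -0.02],
  [0.1, 0.07, 0],
  [0, 0, 0],
], jaw=[1, 1, 1], turn=[0, 0, 0])

```text
time: 8.12
tool_pos: [497.5, -154.5, 41.8]
orientation: [-0.002, 0.994, 0.114, -0.004]
force: [-22.3, 9.5, 25.0]
finger_gap: 39.8
```

>>> servo_tool([
  [0.1, -0.14, 0],
  [0.1, -0.14, 0],
  [0, 0, 0],
], jaw=[1, 1, 1], turn=[0, 0, 0])

```text
time: 8.5
tool_pos: [505.5, -147.2, 42.0]
orientation: [0.001, 0.993, 0.114, 0.0]
force: [-1.8, -6.5, -0.9]
finger_gap: 39.5
```

```bash
cat >> h.py <<'E'
def st():
    s=r.read_state(); q=s['orientation']; a=2*np.arctan2(q[2],q[1]); c_,s_=np.cos(a),np.sin(a)
    for o in ([518,-44.8,np.radians(13.1)],):
        M=np.array([[np.cos(o[2]),-np.sin(o[2])],[np.sin(o[2]),np.cos(o[2])]]); P=(s['tool_pos'][:2]-o[:2])@M
    F=s['force']; print('t',s['time'],'jig',P.round(2),'r',np.hypot(*P).round(2),'z',s['tool_pos'][2].round(2),'yaw',np.degrees(a-o[2]).round(2),'F toolxy z',np.round([F[0]*c_+F[1]*s_,F[0]*s_-F[1]*c_,F[2]],1),'M',np.round(s['moment'],2),'gap',round(s['finger_gap'],1))
E
python3 -c "from h import *; st()"
```

```text
t 8.5 jig [-35.37 -96.95] r 103.2 z 41.96 yaw -0.02 F toolxy z [-3.2  6.  -0.9] M [-1.05  0.29 -0.07] gap 39.5
```

>>> servo_tool([
  [0.05, 0.1, 0],
  [0.2, 0, 0],
  [0.22, 0, 0],
  [0.22, 0, 0],
  [0.22, 0, 0],
  [0.22, 0, 0],
  [0, 0, 0],
], jaw=[1, 1, 1, 1, 1, 1, 1], turn=[0, 0, 0, 0, 0, 0, 0])

```text
time: 9.38
tool_pos: [539.5, -141.8, 41.9]
orientation: [0.0, 0.994, 0.114, 0.0]
force: [1.6, -0.2, 0.0]
finger_gap: 39.3
```

```bash
sed -i 's/518,-44.8,/517.9,-44.4,/' h.py; python3 -c "from h import *; st()"
```

```text
t 9.375 jig [ -1.01 -99.78] r 99.78 z 41.9 yaw -0.04 F toolxy z [1.5 0.5 0. ] M [ 0.06 -0.14  0.02] gap 39.3
```

>>> servo_tool([
  [0.173, -0.02, 0],
  [0.173, -0.002, 0],
  [0.173, -0.002, 0],
  [0.173, -0.002, 0],
  [0.173, -0.002, 0],
  [0.173, -0.002, 0],
  [0.173, -0.002, 0],
  [0.173, -0.002, 0],
  [0, 0, 0],
], jaw=[1, 1, 1, 1, 1, 1, 1, 1, 1], turn=[-0.3, -0.3, -0.3, -0.3, -0.3, -0.3, -0.3, -0.3, 0])

```text
time: 10.5
tool_pos: [576.6, -124.4, 41.9]
orientation: [0.0, 0.948, 0.318, 0.0]
force: [1.0, 0.3, -1.5]
finger_gap: 39.7
```

```bash
python3 -c "from h import *; st()"
```

```text
t 10.5 jig [ 39.   -91.19] r 99.18 z 41.9 yaw 23.93 F toolxy z [ 1.   0.3 -1.5] M [ 0.07 -0.1  -0.01] gap 39.7
```

>>> servo_tool([
  [0.173, -0.002, 0],
  [0.173, -0.002, 0],
  [0.173, -0.002, 0],
  [0.173, -0.002, 0],
  [0.173, -0.002, 0],
  [0.173, -0.002, 0],
  [0.173, -0.002, 0],
  [0.173, -0.002, 0],
  [0.173, -0.002, 0],
  [0.173, -0.002, 0],
  [0, 0, 0],
], jaw=[1, 1, 1, 1, 1, 1, 1, 1, 1, 1, 1], turn=[-0.3, -0.3, -0.3, -0.3, -0.3, -0.3, -0.3, -0.3, -0.3, -0.3, 0])

```text
time: 11.88
tool_pos: [608.4, -84.3, 41.9]
orientation: [-0.0, 0.834, 0.552, 0.0]
force: [0.7, 1.1, -0.3]
finger_gap: 39.5
```

```bash
python3 -c "from h import *; st()"
```

```text
t 11.875 jig [ 79.12 -59.42] r 98.95 z 41.87 yaw 53.88 F toolxy z [ 1.2  0.2 -0.3] M [ 0.16 -0.01 -0.03] gap 39.5
```

>>> servo_tool([
  [0.173, -0.002, 0],
  [0.173, -0.002, 0],
  [0.173, -0.002, 0],
  [0.173, -0.002, 0],
  [0.173, -0.002, 0],
  [0.173, -0.002, 0],
  [0.173, -0.002, 0],
  [0.173, -0.002, 0],
  [0.173, -0.002, 0],
  [0.173, -0.002, 0],
  [0.173, -0.002, 0],
  [0.173, -0.002, 0],
], jaw=[1, 1, 1, 1, 1, 1, 1, 1, 1, 1, 1, 1], turn=[-0.3, -0.3, -0.3, -0.3, -0.3, -0.3, -0.3, -0.3, -0.3, -0.3, -0.3, -0.3])

```text
time: 13.38
tool_pos: [614.7, -23.8, 41.9]
orientation: [0.0, 0.622, 0.783, 0.0]
force: [2.5, -1.5, -0.5]
finger_gap: 39.4
```

```bash
python3 -c "from h import *; st()"
```

```text
t 13.375 jig [98.93 -1.82] r 98.95 z 41.9 yaw 89.91 F toolxy z [-2.   2.1 -0.5] M [-0.28 -0.43  0.  ] gap 39.4
```

>>> servo_tool([
  [0.2, 0.02, 0],
  [0.3, 0.01, 0],
  [0.3, 0, 0],
  [0.3, 0, 0],
  [0.3, 0, 0],
  [0.2, 0, 0],
], jaw=[1, 1, 1, 1, 1, 1], turn=[0, 0, 0, 0, 0, 0])

```text
time: 14.12
tool_pos: [604.5, 24.1, 41.9]
orientation: [-0.0, 0.622, 0.783, -0.0]
force: [0.4, 0.6, -1.2]
finger_gap: 39.4
```

```bash
python3 -c "
from h import *; st()
im,d,c=snap('wrist'); save(im,'w4.png')"
```

```text
t 14.125 jig [99.86 47.1 ] r 110.41 z 41.88 yaw 89.96 F toolxy z [ 0.5  0.5 -1.2] M [-0.13 -0.01  0.01] gap 39.4
```

View pics/w4.png

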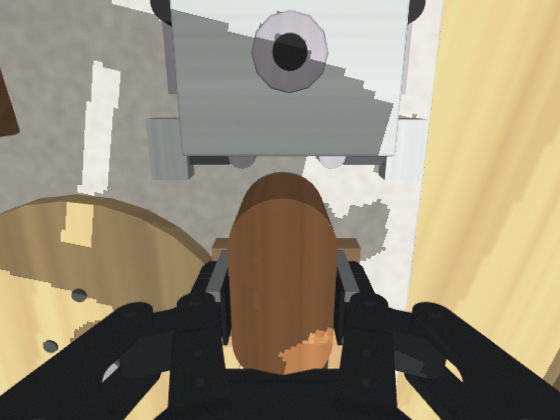

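The blank is in the exit leg, top axis at column 283. The bush is at (289.5,52) and the rollers at columns 242 and 332, so the clamp sits about 1.5 mm to the tool's +y. I'll shift it slightly as I push on.

>>> servo_tool([
  [0.2, 0.03, 0],
  [0.2, 0.02, 0],
  [0.2, 0, 0],
  [0.2, 0, 0],
  [0.2, 0, 0],
  [0, 0, 0],
], jaw=[1, 1, 1, 1, 1, 1], turn=[0, 0, 0, 0, 0, 0])

```text
time: 14.92
tool_pos: [599.2, 53.7, 41.9]
orientation: [-0.0, 0.622, 0.783, 0.0]
force: [0.2, 1.7, -0.3]
finger_gap: 39.8
```

```bash
python3 -c "
from h import *; st()
im,d,c=snap('wrist'); np.save('w5.npy',im); hsv=cv2.cvtColor(im,cv2.COLOR_RGB2HSV); save(im,'w5.png')"
```

```text
t 14.925 jig [101.4   77.16] r 127.42 z 41.86 yaw 89.96 F toolxy z [ 1.6  0.6 -0.3] M [ 0.25  0.05 -0.06] gap 39.8
```

View pics/w5.png

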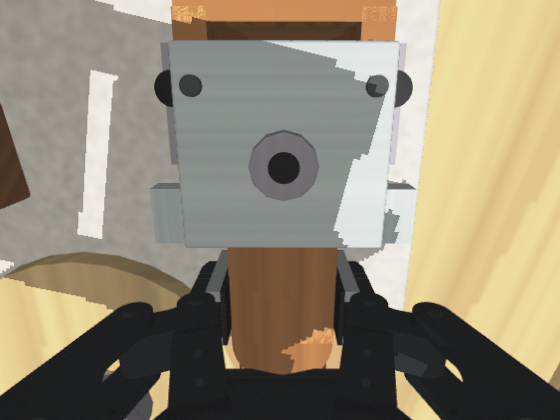

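The blank now runs under the plate and its axis lines up with the bush at (284,168). The plate's near edge is at row 247, just ahead of the fingers.

```bash
python3 -c "
from h import *
c=r.get_calibration('wrist'); s=r.read_state()
from scipy.spatial.transform import Rotation as R
q=s['orientation']; T=np.eye(4); T[:3,:3]=R.from_quat([q[1],q[2],q[3],q[0]]).as_matrix(); T[:3,3]=s['tool_pos']; c['T']=T@np.array(c['T_tool_cam'])
for uv,z in(((284,168),75),((284,247),68),((284,42),68)): print((T[:3,:3].T@(onz(c,[uv],z)[0]-s['tool_pos'])).round(1), uv)
"
```

```text
[ 55.2   0.8 -33.1] (284, 168)
[ 28.2   0.8 -26.1] (284, 247)
[ 88.2   0.8 -26.1] (284, 42)
```

>>> servo_tool([
  [0.1, 0, 0],
  [0.1, 0, 0],
  [0.1, 0, 0],
  [0, 0, 0],
], jaw=[1, 1, 1, 1], turn=[0, 0, 0, 0])

```text
time: 15.48
tool_pos: [597.2, 62.2, 41.9]
orientation: [-0.0, 0.622, 0.783, 0.0]
force: [1.3, 1.2, -0.5]
finger_gap: 39.5
```

>>> servo_tool([
  [0, 0, 0],
  [0, 0, 0],
  [0, 0, 0],
  [0, 0, 0],
], jaw=[0.35, 0.35, 0.35, 0.35], turn=[0, 0, 0, 0])

```text
time: 15.98
tool_pos: [597.4, 61.8, 41.9]
orientation: [0.0, 0.622, 0.783, 0.0]
force: [-0.0, -0.1, 1.2]
finger_gap: 55.4
```

```bash
python3 -c "from h import *; st()"
```

```text
t 15.975 jig [101.45  85.39] r 132.6 z 41.92 yaw 89.95 F toolxy z [-0.1 -0.1  1.2] M [-0.01 -0.04 -0.03] gap 55.4
```

Now lift, back off 60 mm, shut the fingers and come down behind the tail.

>>> servo_tool([
  [0, 0, -0.7],
  [0, 0, -0.8],
  [-0.5, 0, 0],
  [-0.6, 0, 0],
  [-0.9, 0, 0],
  [0, 0, 0],
  [0, 0, 0],
  [0, 0, 0],
  [0, 0, 0],
  [0, 0, 0],
  [0, 0, 0],
], jaw=[0.35, 0.35, 0.35, 0.35, 0.6, 1, 1, 1, 1, 1, 1], turn=[0, 0, 0, 0, 0, 0, 0, 0, 0, 0, 0])

```text
time: 17.35
tool_pos: [610.9, 3.5, 86.9]
orientation: [0.0, 0.622, 0.783, 0.0]
force: [0.1, 0.3, -0.6]
finger_gap: -0.2
```

```bash
python3 -c "
from h import *; st()
im,d,c=snap('wrist'); save(im,'w6.png')"
```

```text
t 17.35 jig [101.43  25.53] r 104.59 z 86.94 yaw 89.96 F toolxy z [ 0.2  0.2 -0.6] M [0.01 0.03 0.06] gap -0.2
```

View pics/w6.png

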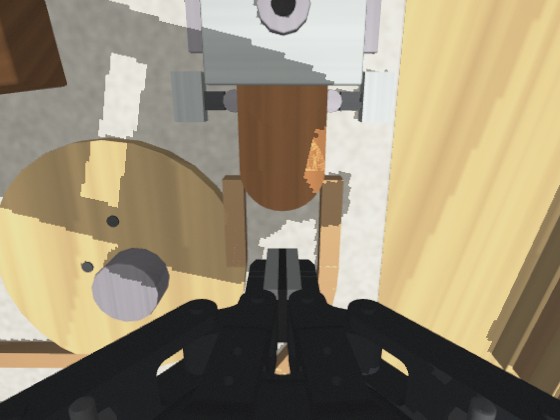

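The rollers are spread against the blank's sides, at (231,101) and (335,101). The tail is at (282,210) and the shut fingertips are clear behind it at row 250. Next: lower and push.

>>> servo_tool([
  [0, 0, 0.8],
  [0, 0, 0.7],
  [0.2, 0, 0],
  [0.2, 0, 0],
  [0.2, 0, 0],
  [0.2, 0, 0],
  [0.2, 0, 0],
  [0.2, 0, 0],
  [0.1, 0, 0],
  [0, 0, 0],
], jaw=[1, 1, 1, 1, 1, 1, 1, 1, 1, 1], turn=[0, 0, 0, 0, 0, 0, 0, 0, 0, 0])

```text
time: 18.65
tool_pos: [602.0, 41.8, 42.0]
orientation: [-0.0, 0.622, 0.783, 0.0]
force: [-0.2, -0.5, -0.1]
finger_gap: 0.3
```

```bash
python3 -c "from h import *; st()"
```

```text
t 18.65 jig [101.46  64.88] r 120.43 z 42.03 yaw 89.96 F toolxy z [-0.4 -0.3 -0.1] M [ 0.   -0.    0.03] gap 0.3
```

>>> servo_tool([
  [0.15, 0, 0],
  [0.15, 0, 0],
  [0.1, 0, 0],
  [0, 0, 0],
], jaw=[1, 1, 1, 1], turn=[0, 0, 0, 0])

```text
time: 19.15
tool_pos: [599.3, 53.3, 41.8]
orientation: [-0.0, 0.622, 0.783, -0.0]
force: [0.4, -0.7, 0.1]
finger_gap: 0.0
```

```bash
python3 -c "
from h import *; st()
im,d,c=snap('wrist'); save(im,'w7.png')"
```

```text
t 19.15 jig [101.38  76.72] r 127.14 z 41.84 yaw 89.96 F toolxy z [-0.8  0.3  0.1] M [-0.01  0.03  0.01] gap 0.0
```

View pics/w7.png

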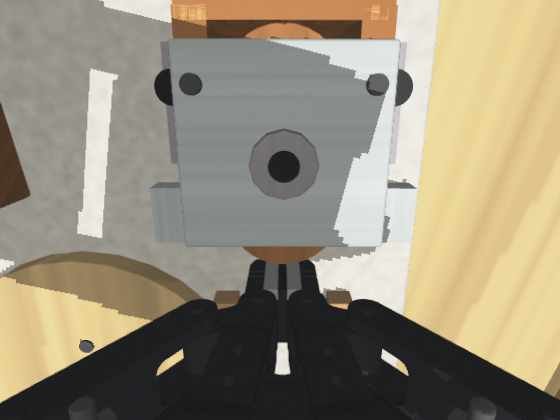

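The tail is at (284,263) against the fingertips, and the nose, at row 23, is just short of the stop. I'll keep pushing slowly.

>>> servo_tool([
  [0.06, 0, 0],
  [0.06, 0, 0],
  [0.06, 0, 0],
  [0, 0, 0],
  [0, 0, 0],
], jaw=[1, 1, 1, 1, 1], turn=[0, 0, 0, 0, 0])

```text
time: 19.82
tool_pos: [598.2, 58.2, 41.9]
orientation: [0.0, 0.622, 0.783, 0.0]
force: [0.6, -2.2, -0.1]
finger_gap: 0.3
```

```bash
python3 -c "from h import *; st()"
```

```text
t 19.825 jig [101.46  81.71] r 130.27 z 41.9 yaw 89.95 F toolxy z [-2.3  0.1 -0.1] M [-0.3  -0.08  0.01] gap 0.3
```

>>> servo_tool([
  [0.05, 0, 0],
  [0.05, 0, 0],
  [0, 0, 0],
  [0, 0, 0],
], jaw=[1, 1, 1, 1], turn=[0, 0, 0, 0])

```text
time: 20.32
tool_pos: [598.4, 58.5, 42.0]
orientation: [0.002, 0.622, 0.783, -0.001]
force: [4.5, -21.1, -2.7]
finger_gap: 0.2
```

```bash
python3 -c "from h import *; st()"
```

```text
t 20.325 jig [101.74  82.  ] r 130.68 z 42.04 yaw 89.95 F toolxy z [-21.6  -0.4  -2.7] M [-3.29 -0.71 -0.03] gap 0.2
```

The fingers hit a hard stop at y≈82, at 21 N with no further travel, where the clamp measurement predicted it. I'll back off and check.

>>> servo_tool([
  [-0.1, 0, 0],
  [-0.3, 0, 0],
  [-0.6, 0, 0],
  [-0.7, 0, 0],
  [-0.3, 0, -0.8],
  [0, 0, -0.9],
  [0, 0, -0.9],
  [0, 0, -0.5],
  [0, 0, 0],
  [0, 0, 0],
], jaw=[1, 1, 1, 1, 1, 1, 1, 1, 1, 1], turn=[0, 0, 0, 0, 0, 0, 0, 0, 0, 0])

```text
time: 21.58
tool_pos: [610.5, 2.6, 133.8]
orientation: [-0.001, 0.622, 0.783, -0.0]
force: [0.6, -0.1, 0.2]
finger_gap: -0.1
```

```bash
python3 -c "
from h import *; st()
im,d,c=snap('wrist'); save(cv2.resize(im[:260,120:450],None,fx=2.2,fy=2.2,interpolation=cv2.INTER_CUBIC),'w8.png')"
```

```text
t 21.575 jig [100.87  24.75] r 103.86 z 133.82 yaw 89.94 F toolxy z [-0.3  0.6  0.2] M [ 0.04 -0.03  0.03] gap -0.1
```

View pics/w8.png

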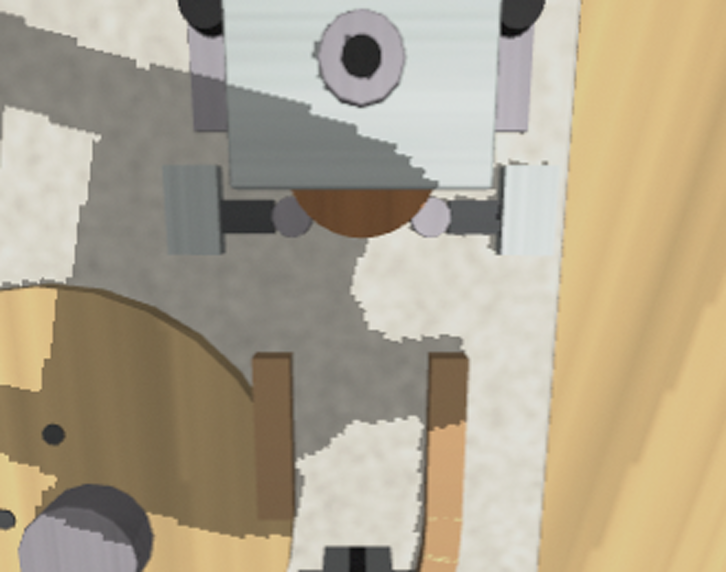

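The crop shows both rollers closed on the tail, at (292,217) and (431,217). They are about 43 mm apart between centres, so each jaw is open about 2 mm as expected. The fingers are clear, so I'll hand in.

```bash
python3 -c "from h import *; print(r.close_job())"
```

```text
the job is handed in; nothing more can be done
None
```

The blank is home in the clamp and I've handed the job in at about 22 s of the 61 s allowed; no verdict was reported.

**What I did:** I gripped the dark hardwood blank in the entry leg and slid it round the bend with only 1–2 N on the tool. I carried on between the roller jaws, let go, came in behind the tail with the fingers shut and pushed it under the plate.

**Last checks:**
- **End stop:** pushing met a hard stop at about 21 N, where the clamp measurement (offset e of about +12 mm) predicted it.
- **Jaws:** the last picture shows both rollers closed on the tail, about 2 mm open each by my estimate, with the fingers clear.

**Disagreements and unchecked points:**
- **Jig position:** the top and wrist cameras disagreed by about 4 mm, so I took the middle and corrected it by feeling the channel sides. That feeling briefly gave about 35 N on the tool, under the 70 N limit.
- **Jaw entry:** I never saw the expected 10 N in the readings, which were only taken between moves. A picture did show the jaws spread against the blank's sides.
- **Bystanders:** I did not measure them at the end, but the arm kept clear of them throughout.

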